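# Hold the hardness tester on the ringed spot

### The arm

A 6-joint arm with a two-finger parallel gripper is mounted at the origin on a cart in front of the work surface, level with it; the furniture and walls round the work are solid. World frame = base frame: x ahead of the robot, y to its left, z up, the work surface at z = 0. Lengths are in m, angles in rad, forces in N, time in s.
With the tool pointing down it reaches from about 0.3 to 0.85 m from the base axis. Payload 4.2 kg.
Tool frame: the origin (TCP) lies midway between the tips of the shut fingers; the grasp point (between the pads) lies 19 mm behind it (env.pinch_z is the distance from the TCP to the grasp point, in m); z points along the fingers, y is the line along which they close (so a half turn about z gives the same grasp; the last joint's range is limited). The gripper opens to 91 mm and grips with 3 to 60 N. Pads are 32 mm wide; open, the fingers measure 118 mm over their backs; the gripper's body (76 mm by 178 mm) begins 60 mm behind the grasp point.
Start: joints at [-1.183, 0.32, 1.565, -0, 1.257, -0.02], TCP at [0.228, -0.528, 0.214] pointing down, gripper open.
Joint ranges: [-3.11, 3.11], [-0.84, 2.01], [0.21, 2.61], [-1.34, 4.49], [0.05, 2.63], [-2.56, 2.56]. Speed limits (rad/s): [2.57, 2.57, 3.14, 3.14, 3.14, 3.14].

### API

Orientations are given as a unit quaternion [w, x, y, z].
In Python, from rig import env, optics gives the robot as it stands.
- The arm moves only by the tool step_arm, never from a script. Its argument "rows" is a list of rows, each an object of numbers: "rx", "ry", "rz": the turn, a rotation vector about the tool's x, y, z in units of 8 degrees (1.0 is 8 degrees); "dx", "dy", "dz": the shift along the tool's x, y, z in units of 40 mm (1.0 is 40 mm); "grip": the opening in per cent of the stroke, from 0 (shut) to 100 (fully open). In form: [{"rx": .., "ry": .., "rz": .., "dx": .., "dy": .., "dz": .., "grip": ..}, ...]. A call has 1 to 12 rows; each row shifts and turns the commanded pose from where the row before left it, along the tool's axes as they then stand; what a row does not reach is not made up. A row lasts 1/10 s, in which the tool goes at most 50 mm and 8.59 degrees, less where a joint would pass 70% of its speed; a pose out of reach is approached as far as the arm can. A call is refused whole if a number of a shift passes 1 or a number of a turn 1, either way. A call with a gripper value outside its range is refused whole. The fingers move at their own pace and stop on an object; the grip force is fixed at half the most. Time passes only in rows, so rows that do not move let the fingers close. It gives the time, the measured TCP pose, the force, the opening and the grip force at its end, in the units of the state.
- env.read_state(): the state, without advancing time (a new reading comes with each control period).
- optics.camera(name): name is "scene" or "top"; returns (picture, depth): 420x560x3 uint8, blue, green, red; 420x560 float32, m along the optical axis (not along the pixel's ray), 0 where there is no reading.
- optics.get_calibration(name): a dict with "fovy" (degrees; the focal length in pixels is half the picture's height over the tangent of half this angle, whatever the lens; pixels are square), "cx", "cy" (the principal point, pixels), "pose" (4x4, takes a point from camera to world coordinates). Camera axes: x right, y down, z forward; pixel columns grow to the right and rows downward; lengths in m; the calibration is good to about 2 mm. A picture is of the moment at which its call begins. get_calibration takes no time and is no camera call.
- env.sign_off(): hands the job in; it is judged then, once.
The state is a dict: "clock": time; "joints": joint angles; "joint_vel": joint speeds; "effort": joint torques, N m; "tcp_pos": TCP position; "tool_rot": TCP orientation; "contact_force": force on the tool from outside, world axes, zero at the start; "moment": the same for the moment, N m; "gripper_width": finger opening in m; "grip_force": force on a finger pad.
Only numpy, scipy, OpenCV 4.12 (cv2) and the standard library are available. Lean on these libraries where they do the work, as an engineer would, in place of code of your own. Each camera call takes 0.05 s, during which the arm holds its last target. There are 200 camera calls.

### The job

Check how soft the annealed copper blank has become: lift the small round hardness tester out of its rest and hold it square to the tilted face of the blank, with the tip of its plunger inside the scribed ring (not on the cross or the square). Press gently, until the sprung plunger is about half-way in, and finish while still holding the tester there. Leave the work holder at the tilt and turn it is set to, and do not disturb the other things on the bench.

Things in the scene. Friction and masses are not known exactly. Their poses are not given: they have to be found in the camera images.
- tester: Round hardness tester, 0.2 kg, upright in its rest; origin at the centre of its nose's lower end, z along its axis to the dial (up at the start). Steel nose 21 mm diameter, z 0 to 30 mm; grey grip 32 mm diameter, z 30 to 104 (take it near 68); dial cap 36 mm diameter, z 104 to 115. The shoulder at z = 30 sits on the rest. Plunger tip at z = -12 mm when out. Any grasp yaw will do.
- plunger (a joint): How far the tester's sprung plunger is pushed in, m: 0 fully out, 0.008 fully in. It takes 1.5 N to start and 0.5 N more per mm: 3.5 N half-way (0.004), 5.5 N fully in.
- tip (a point): Tip of the plunger, a round end of 3 mm radius (the rod is 8 mm thick), on the tester's axis, 12 mm below the tester's origin when the plunger is out; its z is the tester's z.
- rest: Fixed aluminium bridge, footprint 80 x 90 mm, its plate's top 55 mm above the bench, with a through hole of 24 mm diameter in the middle that takes the tester's nose; origin at the centre of its underside, z up. The tester lifts straight up; its tip is clear after 45 mm.
- holder: Fixed steel work holder, round foot 110 mm diameter; origin at the foot's underside centre, z up; the head leans to its -x side. The tilt axis is 52 mm above the bench; the head carries a turning table 92 mm across with a copper blank 82 mm across, whose face's middle is 42 mm from the tilt axis. Three rim clips, 38 mm and more from the middle, stand 2.5 mm above the face.
- spot (a point): Centre of the scribed ring (inner diameter 13.6 mm) on the blank's face, 26 mm from the blank's middle; its z is the outward normal of the face. A cross and a square of like size are scribed 26 mm from the middle at 120 and 240 degrees from it.
- holder_tilt (a joint): Tilt of the head, rad: 0 level, growing as the face leans to the holder's -x side (roughly to the robot). Held by stiff friction, 2.5 N m; set anew at each start; leave it.
- holder_head (a joint): Turn of the table with the blank about the face's normal, rad, counter-clockwise from above; at 0 the ring lies on the holder's +x side. Held by friction, 0.6 N m; set anew at each start; leave it.
- pliers: Bystander: small pliers with red handles, 40 x 120 x 12 mm, lying flat; origin at the centre of the underside.
- solder_tin: Bystander: round white tin, 44 mm diameter, 20 mm high; origin at the centre of the underside.
- charcoal_block: Bystander: black charcoal block, 44 x 68 x 25 mm; origin at the centre of the underside.
- flint_striker: Bystander: wire flint striker with a small cup, 36 x 128 x 17 mm; origin at the centre of the underside.
Things that resemble listed ones, but are neither listed nor needed, are in the scene too. What is shaped like the rest but purple is not meant.

How it is judged:
On the way, in this order (a step that is already met when the one before it is completed fails the run):
1. the tester is lifted clear of its rest in the fingers (z of tester in the frame of rest above 0.075 m and contact force between the fingers and tester above 2 N and contact force between tester and rest below 0.2 N), for 0.1 s.
2. the tester is held square on the ringed spot, its plunger about half in (distance between tip and spot below 0.006 m and angle between the z axis of tester and the z axis of spot, either way round below 0.12 rad and value of joint plunger between 0.002 and 0.006 m and contact force between tester and holder between 1.5 and 7 N and contact force between the fingers and tester above 2 N and contact force between tester and rest below 0.2 N), for 0.5 s.
At the end, for the whole second after the job is handed in: Still held in the fingers, and touching nothing of its rest, the tester stands still with the plunger's tip within 6 mm of the ring's centre, its axis within 0.12 rad (7 degrees) of the face's normal, the plunger 2 to 6 mm in (of 8) and a contact force of 1.5 to 7 N on the blank (all of step 2 and height (world z) of tester above 0.07 m and linear speed of tester below 0.01 m/s); the arm keeps its last pose, push and grip.
It fails at once if the tester is pressed or knocked hard (over 12 N) on the blank or its holder (contact force between tester and holder above 12 N).
It fails at once if the work holder's tilt or turn is changed (the spot moves more than 6 mm) (distance of spot from where it was at the start of the episode above 0.006 m).
It fails at once if one of the bystanders is disturbed (moved more than 20 mm) (distance of any of pliers, solder_tin, charcoal_block, flint_striker from where it was at the start of the episode above 0.02 m).
It also fails if it takes over 43 s, if anything falls off the work surface, if the arm or the gripper's body presses on something with over 40 N, if the wrist force passes 120 N, or if a joint passes its speed limit or range.

## Working session

There is one attempt and no reset: what is moved stays moved. The work goes in short steps, Python scripts to look and compute and a tool call to move; the robot and the scene stay as the last step left them, time stands still between calls to the robot, and variables do not carry over. Pictures are saved under pics/ and viewed, at most 10 in all, crops included, and the job is handed in when it is done.

Besides the shell and the picture viewer there is one more tool, called after "Call:" by a JSON object that holds its "api" and its "payload". step_arm: Moves the arm, as the interface text tells. Its arguments: {"type":"object","properties":{"rows":{"type":"array"}},"required":["rows"]}

```bash
mkdir -p pics; ls; cat > h.py <<'E'
import numpy as np, cv2
from rig import env, optics
def cloud(n):
    im,d=optics.camera(n); c=optics.get_calibration(n); f=im.shape[0]/2/np.tan(np.radians(c["fovy"])/2)
    v,u=np.mgrid[:im.shape[0],:im.shape[1]]
    P=np.stack([(u-c["cx"])/f*d,(v-c["cy"])/f*d,d],-1)@np.array(c["pose"])[:3,:3].T+np.array(c["pose"])[:3,3]
    P[d<=0]=np.nan
    return im,P
E
python3 - <<'E'
from h import *
for n in("scene","top"):
    im,P=cloud(n); c=optics.get_calibration(n); print(n,c["fovy"],c["cx"],c["cy"],np.round(c["pose"],3).tolist())
    cv2.imwrite(f"pics/{n}.png",cv2.resize(im,(800,600))); np.savez(f"{n}.npz",im=im,P=P)
print(env.read_state(),env.pinch_z)
E
```

```text
pics
scene 51.56685633929858 279.3820370148006 212.08081958274352 [[-0.887, -0.331, 0.322, 0.233], [-0.462, 0.634, -0.621, 0.644], [0.002, -0.699, -0.715, 0.817], [0.0, 0.0, 0.0, 1.0]]
top 45.666595213150416 278.89346212688173 207.1502354856014 [[0.018, -0.996, 0.093, 0.443], [-1.0, -0.016, 0.026, -0.018], [-0.024, -0.093, -0.995, 1.247], [0.0, 0.0, 0.0, 1.0]]
{'clock': 0.1, 'joints': array([-1.18300299e+00,  3.20230906e-01,  1.56552892e+00,  2.50898452e-06,
        1.25738944e+00, -1.99900948e-02]), 'joint_vel': array([-0.00039877,  0.0004281 , -0.00262767, -0.00149536,  0.00041489,
       -0.00129502]), 'effort': array([ 1.82205617e-04, -4.13332272e+01, -2.32509148e+01,  7.28800683e-02,
        4.21764760e-02, -7.70061229e-05]), 'tcp_pos': array([ 0.22787234, -0.52744382,  0.21321358]), 'tool_rot': array([-7.65398830e-04,  9.79285775e-01,  2.02481518e-01, -1.41153109e-04]), 'contact_force': array([ 0.71633278, -0.19738292, -0.75676465]), 'moment': array([0.01224584, 0.03835686, 0.02472864]), 'grip_force': 0.0, 'gripper_width': 0.09130285349994192} 0.0188
```

View pics/scene.png

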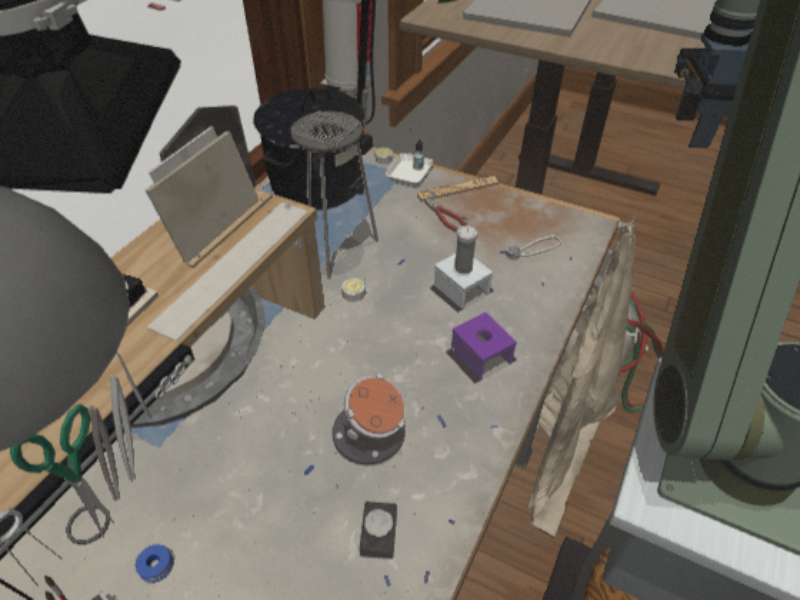

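View pics/top.png

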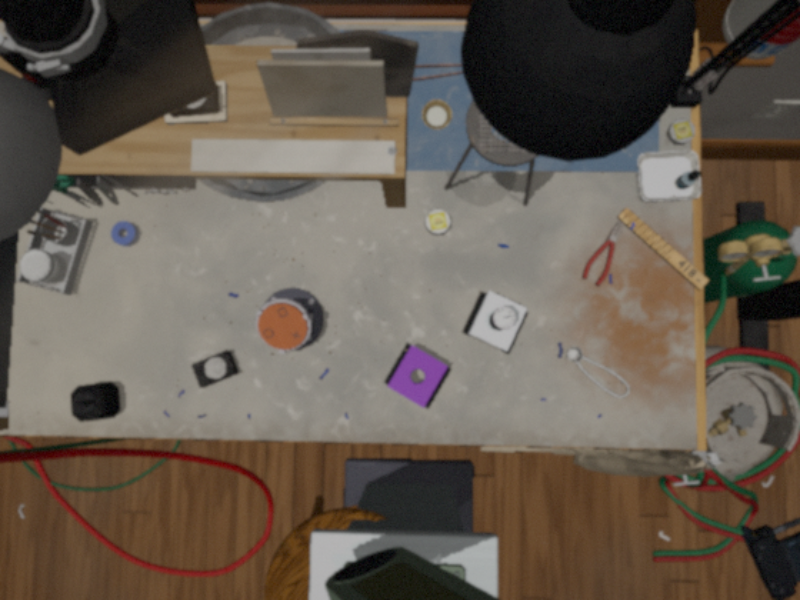

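The scene view shows the tester at about (465,245) in the white rest. The blank is at (375,403). In the top view they are at (503,318) and (285,325).

```bash
python3 - <<'E'
from h import *
out=[]
for n,(x0,y0,x1,y1) in(("scene",(225,255,300,330)),("top",(170,195,235,260))):
    z=np.load(n+".npz"); im,P=z["im"],z["P"]
    out.append(cv2.resize(im[y0:y1,x0:x1],(400,400),interpolation=cv2.INTER_CUBIC))
    hsv=cv2.cvtColor(im,cv2.COLOR_BGR2HSV)
    m=(hsv[...,0]<14)&(hsv[...,1]>130)&(hsv[...,2]>90); b=np.zeros_like(m); b[y0:y1,x0:x1]=1; m&=b
    m=cv2.morphologyEx(m.astype(np.uint8),cv2.MORPH_CLOSE,np.ones((5,5)))
    k,l,s,ce=cv2.connectedComponentsWithStats(m); i=1+np.argmax(s[1:,4]); m=(l==i)
    e=cv2.fitEllipse(max(cv2.findContours(m.astype(np.uint8),0,1)[0],key=len)); print(n,"ell",e)
    mi=cv2.erode(m.astype(np.uint8),np.ones((5,5)))>0
    Q=P[mi]; Q=Q[np.isfinite(Q).all(1)]; c=Q.mean(0)
    for _ in range(3):
        w=np.linalg.svd(Q-Q.mean(0),full_matrices=False)[2][2]; r=(Q-Q.mean(0))@w; Q=Q[abs(r)<2.5*r.std()+1e-4]
    w*=np.sign(w[2]); print(" c",c,"n",w,"rms",r.std(),"tilt",np.degrees(np.arccos(w[2])),len(Q))
    # white/grey rest top and tester points by height
    for lo,hi in((.05,.06),(.08,.115),(.125,.15)):
        q=P[(P[...,2]>lo)&(P[...,2]<hi)&(abs(P[...,0]-.42)<.12)&(abs(P[...,1]+.2)<.12)]
        if n=="top" or 1: print(" h",lo,len(q),np.round(np.median(q,0),4) if len(q) else "",np.round([q.min(0),q.max(0)],3).tolist() if len(q) else "")
cv2.imwrite("pics/blank.png",np.hstack(out))
E
```

```text
scene ell ((258.075439453125, 281.2353210449219), (24.565185546875, 26.6422061920166), 17.494415283203125)
 c [0.50857487 0.21539341 0.09453953] n [-0.42601469  0.01112719  0.90464782] rms 0.0013918111846901622 tilt 25.22410831936492 149
 h 0.05 359 [ 0.4978 -0.1374  0.0538] [[0.464, -0.186, 0.05], [0.54, -0.101, 0.06]]
 h 0.08 134 [ 0.5092 -0.1384  0.0971] [[0.498, -0.156, 0.08], [0.528, -0.133, 0.115]]
 h 0.125 148 [ 0.5126 -0.1446  0.1384] [[0.497, -0.167, 0.126], [0.532, -0.131, 0.142]]
top ell ((197.57815551757812, 227.860107421875), (29.2451114654541, 32.21910095214844), 117.1929931640625)
 c [0.49874326 0.20116442 0.09118269] n [-0.4460148   0.01635236  0.89487619] rms 0.001925710230564031 tilt 26.50746840522348 539
 h 0.05 579 [ 0.4998 -0.1449  0.0552] [[0.464, -0.199, 0.05], [0.54, -0.105, 0.06]]
 h 0.08 19 [ 0.5083 -0.1383  0.0951] [[0.499, -0.149, 0.083], [0.523, -0.136, 0.113]]
 h 0.125 207 [ 0.5151 -0.1512  0.1406] [[0.497, -0.169, 0.132], [0.531, -0.134, 0.147]]
```

View pics/blank.png

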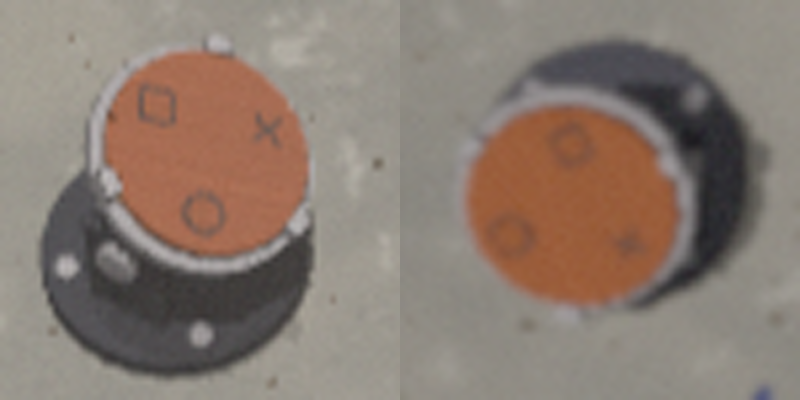

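In the crop, the ring sits at (203,213) in the scene half and (112,237) in the top half. Cross: (267,130) and (228,243). Square: (157,105) and (172,146).

```bash
cat >> h.py <<'E'
def ray(n,px):
    c=optics.get_calibration(n); T=np.array(c["pose"]); f=210/np.tan(np.radians(c["fovy"])/2)
    d=T[:3,:3]@np.array([(px[0]-c["cx"])/f,(px[1]-c["cy"])/f,1]); return T[:3,3],d/np.linalg.norm(d)
def tri(rs):
    A=sum(np.eye(3)-np.outer(d,d) for o,d in rs); b=sum((np.eye(3)-np.outer(d,d))@o for o,d in rs); x=np.linalg.solve(A,b)
    return x,[np.linalg.norm(np.cross(x-o,d)) for o,d in rs]
E
python3 - <<'E'
from h import *
M={"scene":((225,255),75/400,dict(ring=(203,213),cross=(267,130),square=(157,105))),"top":((170,195),65/400,dict(ring=(112,237),cross=(228,243),square=(172,146)))}
R={k:{} for k in("ring","cross","square")}
for n,(o,s,d) in M.items():
    im=np.load(n+".npz")["im"].astype(float); g=im[...,2]  # red: dark marks
    for k,p in d.items():
        px=(np.array(p)+.5)*s-.5+o
        for _ in range(3):
            u,v=np.meshgrid(np.arange(560),np.arange(420)); W=np.hypot(u-px[0],v-px[1])<5.5
            dk=np.clip(np.percentile(g[W],70)-g-8,0,None)*W; px=np.array([(u*dk).sum(),(v*dk).sum()])/dk.sum()
        print(n,k,(np.array(p)+.5)*s-.5+o,px); R[k][n]=ray(n,px)
X={}
for k in R: X[k],e=tri(list(R[k].values())); print(k,X[k],e)
c=sum(X.values())/3; nn=np.cross(X["cross"]-X["ring"],X["square"]-X["ring"]); nn/=np.linalg.norm(nn)
print("c",c,"n",nn,[np.linalg.norm(X[k]-c) for k in X])
for n in("scene","top"):
    P=np.load(n+".npz")["P"].reshape(-1,3); v=P-c; h=v@nn; r=np.linalg.norm(v-h[:,None]*nn,axis=1)
    Q=P[(r<.034)&(abs(h)<.015)]; 
    for _ in range(4):
        q0=Q.mean(0); w=np.linalg.svd(Q-q0,full_matrices=False)[2][2]; w*=np.sign(w[2]); rr=(Q-q0)@w; Q=Q[abs(rr)<2.5*rr.std()]
    print(n,len(Q),"n",w,rr.std(),"c off",(c-q0)@w,"foot",c-.042*w-[0,0,.052])
    for k in X: o,d=R[k][n]; print("  on plane",k,o+d*((q0-o)@w)/(d@w))
# tester cap: top points z>.125 / grip
for n in("scene","top"):
    z=np.load(n+".npz"); P=z["P"]; m=(P[...,2]>.13)&(P[...,2]<.16)&(abs(P[...,0]-.51)<.04)&(abs(P[...,1]+.15)<.04)
    m=m.astype(np.uint8); e=cv2.minEnclosingCircle(np.argwhere(m)[:,::-1].astype(np.float32)); print(n,"cap",e)
    o,d=ray(n,e[0]); print("  at .14",o+d*(.14-o[2])/d[2])
    g=cv2.imread(f"pics/{n}.png")
E
```

```text
scene ring [262.65625 294.53125] [262.44662921 294.69522472]
scene cross [274.65625 278.96875] [274.66943867 278.83575884]
scene square [254.03125 274.28125] [253.69714286 274.38571429]
top ring [187.78125 233.09375] [188.33673469 232.67857143]
top cross [206.63125 234.06875] [206.79802956 234.27586207]
top square [197.53125 218.30625] [197.3254717  217.70990566]
ring [0.48788938 0.22463134 0.0804612 ] [np.float64(0.0003872331647368296), np.float64(0.00038723316473688154)]
cross [0.48428679 0.18048732 0.08214567] [np.float64(0.00021139487793120102), np.float64(0.00021139487793118308)]
square [0.52158333 0.2008966  0.09863972] [np.float64(0.00028409617039678724), np.float64(0.00028409617039709873)]
c [0.49791984 0.20200509 0.0870822 ] n [-0.43515398  0.0697659   0.897649  ] [np.float64(0.025620205758986495), np.float64(0.0259469349547548), np.float64(0.026358419337655228)]
scene 757 n [-0.43127298  0.00989468  0.90216723] 0.001215354117648528 c off -0.0023050828963915174 foot [ 0.5160333   0.20158951 -0.00280883]
  on plane ring [0.48699    0.22684207 0.08413993]
  on plane cross [0.48375877 0.18102541 0.08309777]
  on plane square [0.52057525 0.20194111 0.10046817]
top 596 n [-0.4387509   0.01418712  0.89849673] 0.0018662649169662257 c off -0.0033509416258427575 foot [ 0.51634737  0.20140923 -0.00265467]
  on plane ring [0.48734373 0.22347427 0.08530821]
  on plane cross [0.48439785 0.18015566 0.08455369]
  on plane square [0.5215875  0.20029529 0.10239601]
scene cap ((326.5, 164.0), 7.159010887145996)
  at .14 [ 0.51192882 -0.14344261  0.14      ]
top cap ((352.1153869628906, 222.11538696289062), 8.163554191589355)
  at .14 [ 0.51496071 -0.15144364  0.14      ]
```

```bash
cat >> h.py <<'E'
from scipy.spatial.transform import Rotation as Ro
def to(p,z=(0,0,-1),y=(1,0,0),axis=False):
    s=env.read_state(); q=s["tool_rot"]; R=Ro.from_quat(q[[1,2,3,0]] if True else q)
    z=np.array(z,float);z/=np.linalg.norm(z);y=np.array(y,float);y-=z*(y@z);y/=np.linalg.norm(y)
    T=Ro.from_matrix(np.stack([np.cross(y,z),y,z],1)); d=np.array(p)-s["tcp_pos"]
    print("clock",s["clock"],"turn units",((R.inv()*T).as_rotvec()/np.radians(8)).round(3),"shift after turn",(T.inv().apply(d)/.04).round(3),"shift before turn",(R.inv().apply(d)/.04).round(3),"F",np.round(s["contact_force"],2),"w",s["gripper_width"])
E
python3 - <<'E'
from h import *
z=np.load("top.npz"); P=z["P"]; im=z["im"]
m=((P[...,2]>.045)&(abs(P[...,0]-.5)<.07)&(abs(P[...,1]+.15)<.07)&(P[...,2]<.066)).astype(np.uint8)
m=cv2.morphologyEx(m,cv2.MORPH_OPEN,np.ones((3,3)))
r=cv2.minAreaRect(np.argwhere(m)[:,::-1].astype(np.float32)); o,d=ray("top",r[0]); print(r,"rest c",o+d*(.055-o[2])/d[2])
for n in("scene","top"):
    P=np.load(n+".npz")["P"]; Q=P[(P[...,2]>.07)&(abs(P[...,0]-.513)<.03)&(abs(P[...,1]+.15)<.03)&(P[...,2]<.122)]
    cam=np.array(optics.get_calibration(n)["pose"])[:2,3]
    from scipy.optimize import least_squares
    f=least_squares(lambda c:np.hypot(*(Q[:,:2]-c).T)-.016,[.513,-.15],loss="soft_l1",f_scale=.002); print(n,len(Q),"axis",f.x)
to((.5135,-.15,.214))
E
```

```text
((347.8634033203125, 224.62925720214844), (29.753131866455078, 33.66434097290039), 24.775142669677734) rest c [ 0.51433459 -0.15164714  0.055     ]
scene 198 axis [ 0.51463733 -0.15155542]
top 26 axis [ 0.51465064 -0.15231713]
clock 0.1 turn units [-1.000e-02 -7.000e-03 -8.329e+00] shift after turn [ 9.436  7.141 -0.02 ] shift before turn [ 1.0297e+01 -5.8310e+00 -1.0000e-02] F [ 0.72 -0.2  -0.76] w 0.09130285349994192
```

Call:
{"api": "step_arm", "payload": {"rows": [{"rz": -0.93,"grip": 100},{"rz": -0.93,"grip": 100},{"rz": -0.93,"grip": 100},{"rz": -0.93,"grip": 100},{"rz": -0.93,"grip": 100},{"rz": -0.93,"grip": 100},{"rz": -0.93,"grip": 100},{"rz": -0.93,"grip": 100},{"rz": -0.9,"grip": 100},{"grip": 100}]}}

```text
invalid input
```

Call:
{"api": "step_arm", "payload": {"rows": [{"dx": 0.78,"dy": 0.6,"grip": 100},{"dx": 0.78,"dy": 0.6,"grip": 100},{"dx": 0.78,"dy": 0.6,"grip": 100},{"dx": 0.78,"dy": 0.6,"grip": 100},{"dx": 0.78,"dy": 0.6,"grip": 100},{"dx": 0.78,"dy": 0.6,"grip": 100},{"dx": 0.78,"dy": 0.6,"grip": 100},{"dx": 0.78,"dy": 0.6,"grip": 100},{"dx": 0.78,"dy": 0.6,"grip": 100},{"dx": 0.78,"dy": 0.6,"grip": 100},{"dx": 0.78,"dy": 0.6,"grip": 100},{"dx": 0.78,"dy": 0.6,"grip": 100}]}}

```text
invalid input
```

```bash
python3 -c "
from h import *
to((.5146,-.1517,.074))"
```

```text
clock 0.1 turn units [-1.000e-02 -7.000e-03 -8.329e+00] shift after turn [9.394 7.168 3.48 ] shift before turn [10.306 -5.775  3.49 ] F [ 0.72 -0.2  -0.76] w 0.09130285349994192
```

Call:
{"api": "step_arm", "payload": {"rows": [{"rx": 0,"ry": 0,"rz": -0.93,"dx": 0,"dy": 0,"dz": 0,"grip": 100},{"rx": 0,"ry": 0,"rz": -0.93,"dx": 0,"dy": 0,"dz": 0,"grip": 100},{"rx": 0,"ry": 0,"rz": -0.93,"dx": 0,"dy": 0,"dz": 0,"grip": 100},{"rx": 0,"ry": 0,"rz": -0.93,"dx": 0,"dy": 0,"dz": 0,"grip": 100},{"rx": 0,"ry": 0,"rz": -0.93,"dx": 0,"dy": 0,"dz": 0,"grip": 100},{"rx": 0,"ry": 0,"rz": -0.93,"dx": 0,"dy": 0,"dz": 0,"grip": 100},{"rx": 0,"ry": 0,"rz": -0.93,"dx": 0,"dy": 0,"dz": 0,"grip": 100},{"rx": 0,"ry": 0,"rz": -0.93,"dx": 0,"dy": 0,"dz": 0,"grip": 100},{"rx": 0,"ry": 0,"rz": -0.9,"dx": 0,"dy": 0,"dz": 0,"grip": 100}]}}

```text
clock: 1.0
tcp_pos: [0.2279, -0.5276, 0.2135]
tool_rot: [-0.0, 0.705, 0.709, 0.0]
contact_force: [0.8, -0.1, 0.2]
gripper_width: 0.091
grip_force: 0.0
```

Call:
{"api": "step_arm", "payload": {"rows": [{"rx": 0,"ry": 0,"rz": 0,"dx": 0.78,"dy": 0.6,"dz": 0,"grip": 100},{"rx": 0,"ry": 0,"rz": 0,"dx": 0.78,"dy": 0.6,"dz": 0,"grip": 100},{"rx": 0,"ry": 0,"rz": 0,"dx": 0.78,"dy": 0.6,"dz": 0,"grip": 100},{"rx": 0,"ry": 0,"rz": 0,"dx": 0.78,"dy": 0.6,"dz": 0,"grip": 100},{"rx": 0,"ry": 0,"rz": 0,"dx": 0.78,"dy": 0.6,"dz": 0,"grip": 100},{"rx": 0,"ry": 0,"rz": 0,"dx": 0.78,"dy": 0.6,"dz": 0,"grip": 100},{"rx": 0,"ry": 0,"rz": 0,"dx": 0.78,"dy": 0.6,"dz": 0,"grip": 100},{"rx": 0,"ry": 0,"rz": 0,"dx": 0.78,"dy": 0.6,"dz": 0,"grip": 100},{"rx": 0,"ry": 0,"rz": 0,"dx": 0.78,"dy": 0.6,"dz": 0,"grip": 100},{"rx": 0,"ry": 0,"rz": 0,"dx": 0.78,"dy": 0.6,"dz": 0,"grip": 100},{"rx": 0,"ry": 0,"rz": 0,"dx": 0.78,"dy": 0.6,"dz": 0,"grip": 100},{"rx": 0,"ry": 0,"rz": 0,"dx": 0.78,"dy": 0.6,"dz": 0,"grip": 100}]}}

```text
clock: 2.2
tcp_pos: [0.516, -0.1515, 0.2136]
tool_rot: [-0.0, 0.707, 0.708, -0.0]
contact_force: [0.6, -0.9, 0.6]
gripper_width: 0.0914
grip_force: 0.0
```

```bash
python3 -c "
from h import *
to((.5146,-.1517,.074))"
```

```text
clock 2.2 turn units [-0.005 -0.     0.012] shift after turn [-0.005 -0.036  3.49 ] shift before turn [-0.005 -0.034  3.49 ] F [ 0.59 -0.92  0.55] w 0.09135303521802333
```

Call:
{"api": "step_arm", "payload": {"rows": [{"rx": 0,"ry": 0,"rz": 0,"dx": 0,"dy": -0.035,"dz": 0.7,"grip": 100},{"rx": 0,"ry": 0,"rz": 0,"dx": 0,"dy": 0,"dz": 0.7,"grip": 100},{"rx": 0,"ry": 0,"rz": 0,"dx": 0,"dy": 0,"dz": 0.7,"grip": 100},{"rx": 0,"ry": 0,"rz": 0,"dx": 0,"dy": 0,"dz": 0.7,"grip": 100},{"rx": 0,"ry": 0,"rz": 0,"dx": 0,"dy": 0,"dz": 0.69,"grip": 100},{"rx": 0,"ry": 0,"rz": 0,"dx": 0,"dy": 0,"dz": 0,"grip": 0},{"rx": 0,"ry": 0,"rz": 0,"dx": 0,"dy": 0,"dz": 0,"grip": 0},{"rx": 0,"ry": 0,"rz": 0,"dx": 0,"dy": 0,"dz": 0,"grip": 0},{"rx": 0,"ry": 0,"rz": 0,"dx": 0,"dy": 0,"dz": 0,"grip": 0},{"rx": 0,"ry": 0,"rz": 0,"dx": 0,"dy": 0,"dz": 0,"grip": 0},{"rx": 0,"ry": 0,"rz": 0,"dx": 0,"dy": 0,"dz": 0,"grip": 0},{"rx": 0,"ry": 0,"rz": 0,"dx": 0,"dy": 0,"dz": 0,"grip": 0}]}}

```text
clock: 3.4
tcp_pos: [0.5142, -0.1531, 0.0747]
tool_rot: [0.0, 0.707, 0.708, 0.0]
contact_force: [0.3, 0.3, -0.1]
gripper_width: 0.0379
grip_force: 0.0
```

Call:
{"api": "step_arm", "payload": {"rows": [{"rx": 0,"ry": 0,"rz": 0,"dx": 0,"dy": 0,"dz": 0,"grip": 0},{"rx": 0,"ry": 0,"rz": 0,"dx": 0,"dy": 0,"dz": 0,"grip": 0},{"rx": 0,"ry": 0,"rz": 0,"dx": 0,"dy": 0,"dz": 0,"grip": 0},{"rx": 0,"ry": 0,"rz": 0,"dx": 0,"dy": 0,"dz": 0,"grip": 0},{"rx": 0,"ry": 0,"rz": 0,"dx": 0,"dy": 0,"dz": 0,"grip": 0}]}}

```text
clock: 3.9
tcp_pos: [0.514, -0.153, 0.0741]
tool_rot: [-0.0, 0.707, 0.708, -0.0]
contact_force: [0.5, 0.4, -3.2]
gripper_width: 0.0318
grip_force: 48.3
```

Call:
{"api": "step_arm", "payload": {"rows": [{"rx": 0,"ry": 0,"rz": 0,"dx": 0,"dy": 0,"dz": -0.3,"grip": 0},{"rx": 0,"ry": 0,"rz": 0,"dx": 0,"dy": 0,"dz": -0.5,"grip": 0},{"rx": 0,"ry": 0,"rz": 0,"dx": 0,"dy": 0,"dz": -0.5,"grip": 0},{"rx": 0,"ry": 0,"rz": 0,"dx": 0,"dy": 0,"dz": -0.5,"grip": 0},{"rx": 0,"ry": 0,"rz": 0,"dx": 0,"dy": 0,"dz": -0.5,"grip": 0},{"rx": 0,"ry": 0,"rz": 0,"dx": 0,"dy": 0,"dz": -0.5,"grip": 0},{"rx": 0,"ry": 0,"rz": 0,"dx": 0,"dy": 0,"dz": -0.5,"grip": 0},{"rx": 0,"ry": 0,"rz": 0,"dx": 0,"dy": 0,"dz": -0.2,"grip": 0},{"rx": 0,"ry": 0,"rz": 0,"dx": 0,"dy": 0,"dz": 0,"grip": 0},{"rx": 0,"ry": 0,"rz": 0,"dx": 0,"dy": 0,"dz": 0,"grip": 0}]}}

```text
clock: 4.9
tcp_pos: [0.5136, -0.1529, 0.2138]
tool_rot: [-0.0, 0.707, 0.708, -0.0]
contact_force: [0.4, 0.2, -2.6]
gripper_width: 0.0315
grip_force: 48.3
```

```bash
python3 - <<'E'
from h import *
n=np.array([-.436,.013,.90]); n/=np.linalg.norm(n); spot=np.array([.4873,.2247,.0845])
# hover: tip 25 mm off spot along n; tip is 12+68-19=61mm ahead of TCP
p=spot+n*(.061+.025); print(p); to(p,-n,(1,0,0))
im,P=cloud("scene"); np.savez("scene2.npz",im=im,P=P); cv2.imwrite("pics/lift.png",cv2.resize(im[60:270,200:480],(800,600),interpolation=cv2.INTER_CUBIC))
E
```

```text
[0.44980897 0.22581785 0.16188975]
clock 4.9 turn units [-3.239 -0.106 -0.013] shift after turn [ 9.485 -1.94   0.349] shift before turn [ 9.47  -1.578  1.301] F [ 0.36  0.21 -2.57] w 0.03150370614670064
```

View pics/lift.png

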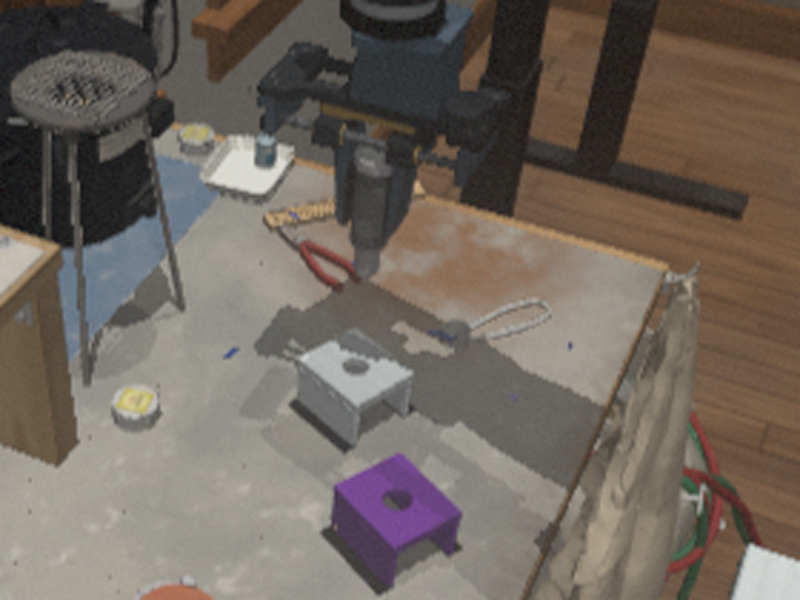

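The tester hangs straight in the fingers, nose tip at about (365,275), and the rest is empty. I'll carry it across at this height.

Call:
{"api": "step_arm", "payload": {"rows": [{"rx": 0,"ry": 0,"rz": 0,"dx": 0.5,"dy": -0.1,"dz": 0,"grip": 0},{"rx": 0,"ry": 0,"rz": 0,"dx": 0.8,"dy": -0.14,"dz": 0,"grip": 0},{"rx": 0,"ry": 0,"rz": 0,"dx": 0.8,"dy": -0.14,"dz": 0,"grip": 0},{"rx": 0,"ry": 0,"rz": 0,"dx": 0.8,"dy": -0.14,"dz": 0,"grip": 0},{"rx": 0,"ry": 0,"rz": 0,"dx": 0.8,"dy": -0.14,"dz": 0,"grip": 0},{"rx": 0,"ry": 0,"rz": 0,"dx": 0.8,"dy": -0.14,"dz": 0,"grip": 0},{"rx": 0,"ry": 0,"rz": 0,"dx": 0.8,"dy": -0.14,"dz": 0,"grip": 0},{"rx": 0,"ry": 0,"rz": 0,"dx": 0.8,"dy": -0.14,"dz": 0,"grip": 0},{"rx": 0,"ry": 0,"rz": 0,"dx": 0.8,"dy": -0.14,"dz": 0,"grip": 0},{"rx": 0,"ry": 0,"rz": 0,"dx": 0.8,"dy": -0.14,"dz": 0,"grip": 0},{"rx": 0,"ry": 0,"rz": 0,"dx": 0.8,"dy": -0.14,"dz": 0,"grip": 0},{"rx": 0,"ry": 0,"rz": 0,"dx": 0.7,"dy": -0.12,"dz": 0,"grip": 0}]}}

```text
clock: 6.15
tcp_pos: [0.4477, 0.2161, 0.2132]
tool_rot: [-0.0, 0.706, 0.708, -0.001]
contact_force: [0.2, -0.8, -2.9]
gripper_width: 0.032
grip_force: 48.3
```

Call:
{"api": "step_arm", "payload": {"rows": [{"rx": -0.6,"ry": -0.02,"rz": 0,"dx": 0,"dy": 0,"dz": 0,"grip": 0},{"rx": -0.6,"ry": -0.02,"rz": 0,"dx": 0,"dy": 0,"dz": 0,"grip": 0},{"rx": -0.6,"ry": -0.02,"rz": 0,"dx": 0,"dy": 0,"dz": 0,"grip": 0},{"rx": -0.6,"ry": -0.02,"rz": 0,"dx": 0,"dy": 0,"dz": 0,"grip": 0},{"rx": -0.6,"ry": -0.02,"rz": 0,"dx": 0,"dy": 0,"dz": 0,"grip": 0},{"rx": -0.24,"ry": 0,"rz": 0,"dx": 0,"dy": 0,"dz": 0,"grip": 0},{"rx": 0,"ry": 0,"rz": 0,"dx": 0,"dy": 0,"dz": 0,"grip": 0}]}}

```text
clock: 6.85
tcp_pos: [0.4464, 0.2142, 0.2124]
tool_rot: [0.163, 0.688, 0.691, 0.152]
contact_force: [0.3, -0.0, -2.5]
gripper_width: 0.0314
grip_force: 48.3
```

```bash
python3 - <<'E'
from h import *
n=np.array([-.436,.013,.90]); n/=np.linalg.norm(n); spot=np.array([.4873,.2247,.0845])
p=spot+n*(.061+.025); print(p); to(p,-n,(1,0,0))
E
```

```text
[0.44980897 0.22581785 0.16188975]
clock 6.85 turn units [-0.018  0.011  0.003] shift after turn [ 0.309 -0.472  1.169] shift before turn [ 0.311 -0.469  1.169] F [ 0.34 -0.03 -2.49] w 0.03144343304784307
```

Call:
{"api": "step_arm", "payload": {"rows": [{"rx": 0,"ry": 0,"rz": 0,"dx": 0.15,"dy": -0.24,"dz": 0.2,"grip": 0},{"rx": 0,"ry": 0,"rz": 0,"dx": 0.16,"dy": -0.23,"dz": 0.3,"grip": 0},{"rx": 0,"ry": 0,"rz": 0,"dx": 0,"dy": 0,"dz": 0.3,"grip": 0},{"rx": 0,"ry": 0,"rz": 0,"dx": 0,"dy": 0,"dz": 0.3,"grip": 0},{"rx": 0,"ry": 0,"rz": 0,"dx": 0,"dy": 0,"dz": 0.07,"grip": 0},{"rx": 0,"ry": 0,"rz": 0,"dx": 0,"dy": 0,"dz": 0,"grip": 0},{"rx": 0,"ry": 0,"rz": 0,"dx": 0,"dy": 0,"dz": 0,"grip": 0}]}}

```text
clock: 7.55
tcp_pos: [0.4527, 0.2265, 0.1642]
tool_rot: [0.163, 0.689, 0.689, 0.154]
contact_force: [0.1, -0.4, -2.4]
gripper_width: 0.0318
grip_force: 48.3
```

```bash
python3 - <<'E'
from h import *
n=np.array([-.436,.013,.90]); n/=np.linalg.norm(n); spot=np.array([.4873,.2247,.0845])
p=spot+n*(.061+.025); to(p,-n,(1,0,0))
for c,b in(("scene",(215,200,315,350)),("top",(150,180,250,330))):
    im,P=cloud(c); np.savez(c+"3.npz",im=im,P=P)
im=np.load("scene3.npz")["im"][235:335,210:310]; t=np.load("top3.npz")["im"][180:280,150:250]
cv2.imwrite("pics/hover.png",np.hstack([cv2.resize(i,(400,400),interpolation=cv2.INTER_CUBIC) for i in(im,t)]))
E
```

```text
clock 7.55 turn units [ 0.012 -0.001 -0.016] shift after turn [-0.017 -0.09   0.02 ] shift before turn [-0.018 -0.09   0.02 ] F [ 0.12 -0.38 -2.38] w 0.031760618077375145
```

View pics/hover.png

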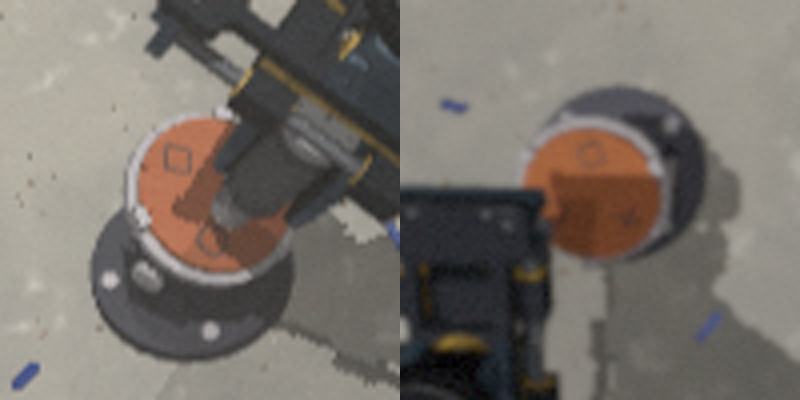

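In the scene half, the ring is at (210,240), with the plunger tip just above it at about (220,222). The top view is blocked by the gripper. I'll average the pose readings to reduce noise, then check the projection.

```bash
cat >> h.py <<'E'
def proj(n,p):
    c=optics.get_calibration(n); T=np.linalg.inv(np.array(c["pose"])); f=210/np.tan(np.radians(c["fovy"])/2); q=T[:3,:3]@p+T[:3,3]
    return np.array([q[0]/q[2]*f+c["cx"],q[1]/q[2]*f+c["cy"]])
def avg(k=8):
    t=[];f=[]
    for _ in range(k):
        optics.camera("scene"); s=env.read_state(); t.append(s["tcp_pos"]); f.append(s["contact_force"])
    R=Ro.from_quat(s["tool_rot"][[1,2,3,0]])
    return np.mean(t,0),np.std(t,0),R,np.mean(f,0),np.std(f,0)
N=np.array([-.436,.013,.90]); N/=np.linalg.norm(N); S=np.array([.4873,.2247,.0845])
E
python3 - <<'E'
from h import *
t,sd,R,F,fs=avg(); tip=t+R.apply([0,0,.061])
print(t,sd,"F",F,fs,"tip-spot tool units",R.inv().apply(S-tip)/.04,"ang",np.degrees(np.arccos(-R.apply([0,0,1])@N)))
o=np.array([210,235])
for k,p in(("spot",S),("tip",tip),("nose",t+R.apply([0,0,.049])),("nosetop",t+R.apply([0,0,.019])),("shouldermid",t+R.apply([0,0,-.019]))): print(k,(proj("scene",p)-o+.5)*4-.5)
E
```

```text
[0.45236473 0.22663777 0.16419076] [7.29221268e-05 2.22126370e-05 1.52764367e-04] F [ 0.34264437  0.38648856 -2.25635895] [0.65783721 0.29329188 0.43048324] tip-spot tool units [-0.02031772 -0.08601873  0.64904383] ang 0.08916322464091561
spot [212.81259752 236.39703402]
tip [225.22795547 215.96092236]
nose [234.20155313 207.55494166]
nosetop [257.55418888 185.67945617]
shouldermid [289.17073479 156.06278683]
```

Call:
{"api": "step_arm", "payload": {"rows": [{"rx": 0,"ry": 0,"rz": 0,"dx": -0.02,"dy": -0.085,"dz": 0.1,"grip": 0},{"rx": 0,"ry": 0,"rz": 0,"dx": 0,"dy": 0,"dz": 0.15,"grip": 0},{"rx": 0,"ry": 0,"rz": 0,"dx": 0,"dy": 0,"dz": 0.15,"grip": 0},{"rx": 0,"ry": 0,"rz": 0,"dx": 0,"dy": 0,"dz": 0,"grip": 0},{"rx": 0,"ry": 0,"rz": 0,"dx": 0,"dy": 0,"dz": 0,"grip": 0}]}}

```text
clock: 8.55
tcp_pos: [0.4563, 0.2255, 0.1476]
tool_rot: [0.163, 0.689, 0.69, 0.153]
contact_force: [0.3, -0.5, -2.3]
gripper_width: 0.0316
grip_force: 48.3
```

```bash
python3 - <<'E'
from h import *
t,sd,R,F,fs=avg(); tip=t+R.apply([0,0,.061])
print(t,sd,"F",F,fs,"tip-spot tool units",R.inv().apply(S-tip)/.04)
o=np.array([238,265])
im=np.mean([optics.camera("scene")[0] for _ in range(6)],0).astype(np.uint8); 
cv2.imwrite("pics/near.png",cv2.resize(im[265:315,238:288],(600,600),interpolation=cv2.INTER_CUBIC))
for k,p in(("spot",S),("tip",tip),("nose",t+R.apply([0,0,.049])),("nosetop",t+R.apply([0,0,.019]))): print(k,(proj("scene",p)-o+.5)*12-.5)
E
```

```text
[0.45634252 0.22562197 0.14812263] [4.85757378e-05 2.37180147e-05 9.91481721e-05] F [ 0.08369242  0.09513335 -2.71264959] [0.36058605 0.52080442 0.55492153] tip-spot tool units [-6.07680773e-04  2.08978330e-04  2.44013409e-01]
spot [303.43779256 350.19110207]
tip [324.38954947 330.91987909]
nose [350.70978231 306.56971939]
nosetop [419.1609237  243.24215555]
```

View pics/near.png

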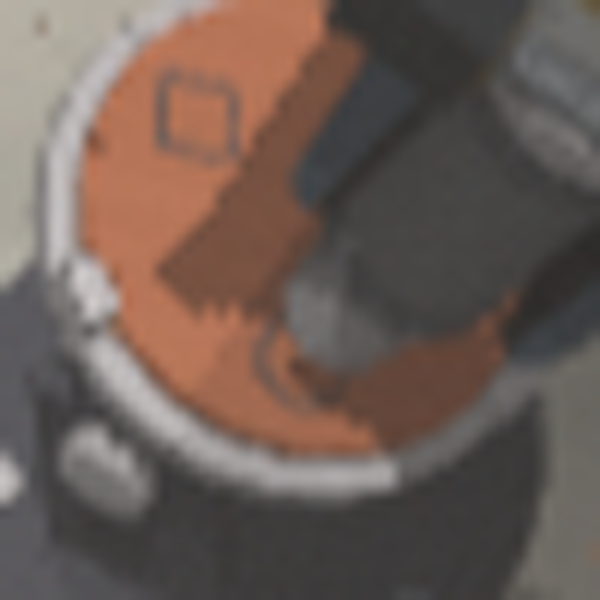

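The nose end is centred at about (330,328), just above and to the right of the ring at (299,362). The rest of the gap along the axis will carry the tip into the ring, so I'll go on in small steps.

Call:
{"api": "step_arm", "payload": {"rows": [{"rx": 0,"ry": 0,"rz": 0,"dx": 0,"dy": 0,"dz": 0.05,"grip": 0},{"rx": 0,"ry": 0,"rz": 0,"dx": 0,"dy": 0,"dz": 0.05,"grip": 0},{"rx": 0,"ry": 0,"rz": 0,"dx": 0,"dy": 0,"dz": 0.05,"grip": 0},{"rx": 0,"ry": 0,"rz": 0,"dx": 0,"dy": 0,"dz": 0.03,"grip": 0},{"rx": 0,"ry": 0,"rz": 0,"dx": 0,"dy": 0,"dz": 0,"grip": 0},{"rx": 0,"ry": 0,"rz": 0,"dx": 0,"dy": 0,"dz": 0,"grip": 0}]}}

```text
clock: 9.85
tcp_pos: [0.4594, 0.2254, 0.1415]
tool_rot: [0.163, 0.688, 0.69, 0.154]
contact_force: [0.4, 1.1, -2.1]
gripper_width: 0.0317
grip_force: 48.3
```

```bash
cat > a.py <<'E'
from h import *
t,sd,R,F,fs=avg(16); tip=t+R.apply([0,0,.061])
print(env.read_state()["clock"],"F",F,"F.N above free",(F-[.2,.2,-2.5])@N,"tip-spot mm",R.inv().apply(S-tip)*1e3)
E
python3 a.py
```

```text
10.65 F [ 0.13508488 -0.12572977 -2.41307194] F.N above free 0.10229020471515227 tip-spot mm [0.04193659 0.15680825 2.50625647]
```

Not touching yet. I'll go on in 0.8 mm steps.

Call:
{"api": "step_arm", "payload": {"rows": [{"rx": 0,"ry": 0,"rz": 0,"dx": 0,"dy": 0,"dz": 0.02,"grip": 0},{"rx": 0,"ry": 0,"rz": 0,"dx": 0,"dy": 0,"dz": 0.02,"grip": 0},{"rx": 0,"ry": 0,"rz": 0,"dx": 0,"dy": 0,"dz": 0.02,"grip": 0},{"rx": 0,"ry": 0,"rz": 0,"dx": 0,"dy": 0,"dz": 0.02,"grip": 0},{"rx": 0,"ry": 0,"rz": 0,"dx": 0,"dy": 0,"dz": 0,"grip": 0}]}}

```text
clock: 11.15
tcp_pos: [0.4608, 0.2254, 0.1387]
tool_rot: [0.163, 0.688, 0.69, 0.154]
contact_force: [-1.6, 0.1, -0.9]
gripper_width: 0.0317
grip_force: 48.1
```

```bash
python3 a.py
```

```text
11.95 F [-1.04575114 -0.07381794 -0.70829849] F.N above free 2.1518341190669363 tip-spot mm [ 0.03993118  0.13250247 -0.68763323]
```

Call:
{"api": "step_arm", "payload": {"rows": [{"rx": 0,"ry": 0,"rz": 0,"dx": 0,"dy": 0,"dz": 0.02,"grip": 0},{"rx": 0,"ry": 0,"rz": 0,"dx": 0,"dy": 0,"dz": 0.02,"grip": 0},{"rx": 0,"ry": 0,"rz": 0,"dx": 0,"dy": 0,"dz": 0.025,"grip": 0},{"rx": 0,"ry": 0,"rz": 0,"dx": 0,"dy": 0,"dz": 0,"grip": 0},{"rx": 0,"ry": 0,"rz": 0,"dx": 0,"dy": 0,"dz": 0,"grip": 0}]}}

```text
clock: 12.45
tcp_pos: [0.462, 0.2254, 0.1363]
tool_rot: [0.163, 0.688, 0.69, 0.154]
contact_force: [-2.4, -0.3, 0.1]
gripper_width: 0.032
grip_force: 48.1
```

```bash
python3 a.py; python3 - <<'E'
from h import *
o=np.array([238,265])
im=np.mean([optics.camera("scene")[0] for _ in range(6)],0).astype(np.uint8)
cv2.imwrite("pics/press.png",cv2.resize(im[265:315,238:288],(600,600),interpolation=cv2.INTER_CUBIC))
a=np.load("scene.npz")["im"]
ref=(np.array([262.45,294.7])-o+.5)*12; print(ref)
t,_,R,_,_=avg(2)
for d in(.049,.019): print((proj("scene",t+R.apply([0,0,d]))-o+.5)*12)
E
```

```text
13.25 F [-1.69877423  0.23187492  0.59269609] F.N above free 3.6112279655313366 tip-spot mm [ 0.03705483  0.13652494 -3.30228356]
[299.4 362.4]
[323.47697752 333.87747781]
[390.23123272 272.09418246]
```

View pics/press.png

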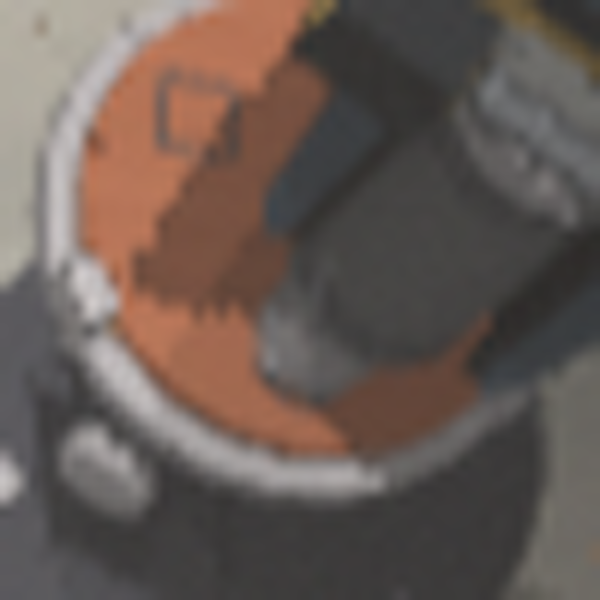

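The nose covers the ring: its lower-left edge is at about (272,385), so the tip is about (291,366). The ring centre is at (299,362), roughly 1.5 mm away. The press is 3.6 N, close to half-way in, so I'll hand it in.

```bash
python3 -c "
from rig import env
print(env.sign_off())"
```

```text
the job is handed in; nothing more can be done
None
```

I handed the job in with the tester still held square on the ringed spot: about 3.6 N of press, plunger roughly 4 mm in, and tip an estimated 1.5 mm from the ring's centre. Sign-off returned no verdict.

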